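Find the fullest tin of screws

TASK

Take the basket off the middle tin and hang it by its handle on the hook, so that all three tins are free. Then heft the tins one by one, from the one nearest the hook stand to the farthest: lift each clear of the rack above its own compartment and set it back upright where it stood, without dropping it. Finish while holding up the heaviest, upright and still, its bottom higher than the other tins' lids, without putting it down or letting go; leave the jar, tape roll and screwdriver alone.

Things in the scene. Friction and masses are not known exactly. Their poses are not given: they have to be found in the camera images.
- tin_a: One of three outwardly identical closed steel tins of screws: upright cylinder 58 mm in diameter, 85 mm tall, flat lid that does not come off. Origin: centre of the underside, z up. It stands in a compartment of the rack, which one varies. Mass between 0.15 and 0.85 kg, different for each tin and at every start; the heaviest outweighs each of the others by at least 0.13 kg; only its weight tells it apart.
- tin_b: One of three outwardly identical closed steel tins of screws: upright cylinder 58 mm in diameter, 85 mm tall, flat lid that does not come off. Origin: centre of the underside, z up. It stands in a compartment of the rack, which one varies. Mass between 0.15 and 0.85 kg, different for each tin and at every start; the heaviest outweighs each of the others by at least 0.13 kg; only its weight tells it apart.
- tin_c: One of three outwardly identical closed steel tins of screws: upright cylinder 58 mm in diameter, 85 mm tall, flat lid that does not come off. Origin: centre of the underside, z up. It stands in a compartment of the rack, which one varies. Mass between 0.15 and 0.85 kg, different for each tin and at every start; the heaviest outweighs each of the others by at least 0.13 kg; only its weight tells it apart.
- rack: Low fixed wooden tray, 110 x 420 x 26 mm (x, y, z), walls 6 mm, floor 6 mm thick, split by two dividers into three equal compartments in a row along its y, each 98 x 132 mm inside. Origin: centre of the underside; its y axis points towards the side of the hook stand. It does not move when pushed.
- bay_1 (a point): Centre of the inner floor of the rack's end compartment nearest the hook stand, where a tin stands.
- bay_2 (a point): Centre of the inner floor of the rack's middle compartment (138 mm from the other two), where a tin stands.
- bay_3 (a point): Centre of the inner floor of the rack's end compartment farthest from the hook stand, where a tin stands.
- basket: Small white slatted plastic basket, 80 x 120 x 45 mm (x, y, z), 0.14 kg, with a stiff dark steel bar handle: two uprights at y = -56 and +56 mm in the x = 0 plane and a round level bar between them, along y, 10 mm thick, its centre line 120 mm above the underside (70 mm of free opening between basket rim and bar). Origin: centre of the underside, z up. At the start it stands loose on the lid of the middle tin.
- basket_bar (a point): Middle of the basket's handle bar, on its centre line.
- hook_stand: Fixed steel hook stand: foot 130 x 130 x 14 mm (centred 10 mm to +x of the post), upright post 18 mm thick and 246 mm tall at the origin, and a level arm 10 mm thick that runs from the post 95 mm along the stand's own -x (roughly towards the robot), its upper side 240 mm above the bench, ending in a tip turned up to 257 mm. Origin: centre of the post's foot on the bench. It does not move when pushed.
- hook_seat (a point): Top of the hook arm, 55 mm along the stand's -x from the post's axis, 240 mm above the bench: where the basket's bar should lie, across the arm.
- hook_tip (a point): Top of the hook's upturned tip, 97 mm along the stand's -x from the post's axis, 257 mm above the bench.
- jar: Bystander: closed jar 64 mm in diameter, 75 mm tall. Origin: centre of the underside.
- tape_roll: Bystander: roll of grey tape lying flat, 90 mm in diameter, 25 mm high. Origin: centre of the underside.
- screwdriver: Bystander: screwdriver about 200 mm long lying on the bench along its own x axis, handle to -x, under 35 mm high. Origin: under its middle part.
Mind the look-alikes: they are no part of the job. What is shaped like the tin_b but orange is not meant.

How it is judged:
On the way, in this order (a step that is already met when the one before it is completed fails the run):
1. the basket hangs by its handle bar on the hook, let go (contact force between basket and hook_stand above 0.4 N and distance between basket_bar and hook_seat below 0.05 m and contact force between basket and the fingers below 0.1 N and angle between basket's own z axis and vertical below 0.5 rad), for 0.3 s.
2. the tin of the nearest (to the hook stand) compartment is held in the fingers, lifted at least 15 mm off the rack's floor above its compartment (((horizontal distance between tin_a and bay_1 below 0.06 m and z of tin_a in the frame of bay_1 above 0.015 m and contact force between tin_a and the fingers above 1 N and contact force between tin_a and rack below 0.1 N) or (horizontal distance between tin_b and bay_1 below 0.06 m and z of tin_b in the frame of bay_1 above 0.015 m and contact force between tin_b and the fingers above 1 N and contact force between tin_b and rack below 0.1 N) or (horizontal distance between tin_c and bay_1 below 0.06 m and z of tin_c in the frame of bay_1 above 0.015 m and contact force between tin_c and the fingers above 1 N and contact force between tin_c and rack below 0.1 N))), for 0.2 s.
3. the tin of the middle compartment is held in the fingers, lifted at least 15 mm off the rack's floor above its compartment (((horizontal distance between tin_a and bay_2 below 0.06 m and z of tin_a in the frame of bay_2 above 0.015 m and contact force between tin_a and the fingers above 1 N and contact force between tin_a and rack below 0.1 N) or (horizontal distance between tin_b and bay_2 below 0.06 m and z of tin_b in the frame of bay_2 above 0.015 m and contact force between tin_b and the fingers above 1 N and contact force between tin_b and rack below 0.1 N) or (horizontal distance between tin_c and bay_2 below 0.06 m and z of tin_c in the frame of bay_2 above 0.015 m and contact force between tin_c and the fingers above 1 N and contact force between tin_c and rack below 0.1 N))), for 0.2 s.
4. the tin of the farthest compartment is held in the fingers, lifted at least 15 mm off the rack's floor above its compartment (((horizontal distance between tin_a and bay_3 below 0.06 m and z of tin_a in the frame of bay_3 above 0.015 m and contact force between tin_a and the fingers above 1 N and contact force between tin_a and rack below 0.1 N) or (horizontal distance between tin_b and bay_3 below 0.06 m and z of tin_b in the frame of bay_3 above 0.015 m and contact force between tin_b and the fingers above 1 N and contact force between tin_b and rack below 0.1 N) or (horizontal distance between tin_c and bay_3 below 0.06 m and z of tin_c in the frame of bay_3 above 0.015 m and contact force between tin_c and the fingers above 1 N and contact force between tin_c and rack below 0.1 N))), for 0.2 s.
At the end, for the whole second after the job is handed in: The heaviest tin is held still by the fingers alone, upright within 20 degrees, underside 95 mm or more above the bench; the others stand upright on the rack within 50 mm of where they stood; the basket hangs free by its bar, its middle within 50 mm of the hook seat, tilted under 28 degrees (all of step 1 and ((height (world z) of tin_a above 0.095 m and angle between tin_a's own z axis and vertical below 0.35 rad and contact force between tin_a and the fingers above 1 N and linear speed of tin_a below 0.05 m/s and contact force between tin_a and rack below 0.1 N and contact force between tin_a and basket below 0.1 N and contact force between tin_a and hook_stand below 0.1 N and contact force between tin_a and jar below 0.1 N and contact force between tin_a and tin_b below 0.1 N and contact force between tin_a and tin_c below 0.1 N and distance of each of tin_b, tin_c from where it was at the start of the episode below 0.05 m and angle between each of tin_b, tin_c's own z axis and vertical below 0.1 rad and contact force between tin_b and rack between 0.5 and 4.8 N and linear speed of each of tin_b, tin_c below 0.03 m/s and contact force between tin_c and rack between 0.5 and 4.8 N) or (height (world z) of tin_b above 0.095 m and angle between tin_b's own z axis and vertical below 0.35 rad and contact force between tin_b and the fingers above 1 N and linear speed of tin_b below 0.05 m/s and contact force between tin_b and rack below 0.1 N and contact force between tin_b and basket below 0.1 N and contact force between tin_b and hook_stand below 0.1 N and contact force between tin_b and jar below 0.1 N and contact force between tin_b and tin_a below 0.1 N and contact force between tin_b and tin_c below 0.1 N and distance of each of tin_a, tin_c from where it was at the start of the episode below 0.05 m and angle between each of tin_a, tin_c's own z axis and vertical below 0.1 rad and contact force between tin_a and rack between 0.5 and 4.8 N and linear speed of each of tin_a, tin_c below 0.03 m/s and contact force between tin_c and rack between 0.5 and 4.8 N) or (height (world z) of tin_c above 0.095 m and angle between tin_c's own z axis and vertical below 0.35 rad and contact force between tin_c and the fingers above 1 N and linear speed of tin_c below 0.05 m/s and contact force between tin_c and rack below 0.1 N and contact force between tin_c and basket below 0.1 N and contact force between tin_c and hook_stand below 0.1 N and contact force between tin_c and jar below 0.1 N and contact force between tin_c and tin_a below 0.1 N and contact force between tin_c and tin_b below 0.1 N and distance of each of tin_a, tin_b from where it was at the start of the episode below 0.05 m and angle between each of tin_a, tin_b's own z axis and vertical below 0.1 rad and contact force between tin_a and rack between 0.5 and 4.8 N and linear speed of each of tin_a, tin_b below 0.03 m/s and contact force between tin_b and rack between 0.5 and 4.8 N))); the arm keeps its last pose, push and grip.
It fails at once if a tin is dropped (falls free of the fingers) ((z of tin_a in the frame of rack above 0.025 m and contact force between tin_a and the fingers below 0.05 N and linear speed of tin_a above 0.35 m/s) or (z of tin_b in the frame of rack above 0.025 m and contact force between tin_b and the fingers below 0.05 N and linear speed of tin_b above 0.35 m/s) or (z of tin_c in the frame of rack above 0.025 m and contact force between tin_c and the fingers below 0.05 N and linear speed of tin_c above 0.35 m/s)).
It fails at once if a tin is tipped over (angle between any of tin_a, tin_b, tin_c's own z axis and vertical above 0.8 rad).
It fails at once if the jar, tape roll or screwdriver is moved over 30 mm (distance of any of jar, tape_roll, screwdriver from where it was at the start of the episode above 0.03 m).
It also fails if it takes over 72 s, if anything falls off the work surface, if the arm or the gripper's body presses on something with over 40 N, if the wrist force passes 120 N, or if a joint passes its speed limit or range.

ROBOT

A 7-joint arm with a two-finger parallel gripper is mounted at the origin on the work surface. World frame = base frame: x ahead of the robot, y to its left, z up, the work surface at z = 0. Lengths are in m, angles in rad, forces in N, time in s.
With the tool pointing down it reaches from about 0.35 to 0.9 m from the base axis. Payload 7.2 kg.
Tool frame: the origin (TCP) lies between the finger pads; the fingertips stand 22 mm ahead of it and the grasp point (between the pads) lies 3 mm ahead of it; z points along the fingers, y is the direction in which the jaws open and shut (so a half turn about z gives the same grasp; the last joint's range is limited). The gripper opens to 88 mm and grips with 3 to 60 N. Pads are 20 mm wide; open, the fingers measure 115 mm over their backs; the gripper's body (75 mm by 178 mm) begins 61 mm behind the grasp point.
Start: joints at [-1.213, 0.411, -0.013, 1.596, 0.006, 1.134, -0.082], TCP at [0.258, 0.569, 0.245] pointing down, gripper open.
Joint ranges: [-2.95, 2.95], [-0.29, 1.99], [-1.47, 1.44], [0.14, 2.54], [-1.03, 4.17], [0.13, 1.85], [-2.86, 2.86]. Speed limits (rad/s): [2.39, 2.39, 3.01, 3.01, 3.14, 3.14, 3.14].

INTERFACE

Orientations are given as a unit quaternion [w, x, y, z].
In Python, from workcell import * gives the robot as it stands.
- The arm moves only by the tool move_arm, never from a script. Its argument "moves" is a list that holds one entry, the list of rows, each a list of 7 numbers: the shift along the tool's x, y, z in mm, then the turn, a rotation vector about the tool's x, y, z in rad, then the opening, from -1 (shut) to 1 (fully open). A call has 1 to 8 rows; each row is the pose to reach, as a shift and turn from the pose measured when the call began, along the tool's axes at that moment; what a row does not reach only later rows make up. A row lasts 1/8 s, in which the tool goes at most 62.5 mm and 10.7 degrees, less where a joint would pass 70% of its speed; a pose out of reach is approached as far as the arm can. A call with a gripper value outside its range is refused whole. The fingers move at their own pace and stop on an object; "force" is the grip in N (left out, the last holds). Time passes only in rows, so rows that repeat a pose let the fingers close. It gives the time, the measured TCP pose, the force and the opening at its end, in the units of the state.
- read_state(): the state, without advancing time (a new reading comes with each control period).
- snapshot(name): name is "scene" or "side" or "wrist"; returns the picture (420x560x3 uint8, red, green, blue); there is no depth.
- calibration(name): a dict with "K" (3x3 intrinsics, pixels), "R" (3x3) and "t" (3): a world point X has camera coordinates R X + t. Camera axes: x right, y down, z forward; pixel columns grow to the right and rows downward; lengths in m; the calibration is good to about 2 mm. A picture is of the moment at which its call begins: read the wrist's pose just before it. calibration takes no time and is no camera call; for the wrist camera it gives the pose at the moment of the call.
- hand_in(): hands the job in, once; it reports no verdict.
The state is a dict: "t": time; "joints": joint angles; "joint_velocities": joint speeds; "joint_efforts": joint torques, N m; "eef_pos": TCP position; "tool_rot": TCP orientation; "contact_force": force on the tool from outside, world axes, zero at the start; "ft_torque": the same for the moment, N m; "grip_width": opening from 0.0 (shut) to 1.0 (fully open).
Only numpy, scipy, OpenCV 4.12 (cv2) and the standard library are available. Lean on these libraries where they do the work, as an engineer would, in place of code of your own. Each camera call takes 0.05 s, during which the arm holds its last target.

## Working session

There is one attempt and no reset: what is moved stays moved. The work goes in short steps, Python scripts to look and compute and a tool call to move; the robot and the scene stay as the last step left them, time stands still between calls to the robot, and variables do not carry over. Pictures are saved under pics/ and viewed, and the job is handed in when it is done.

Besides the shell and the picture viewer there is one more tool, called after "Emit:" as name(argument=value, ...) on one line, values as JSON. move_arm: Moves the arm, as the interface text tells. Its arguments: {"type":"object","properties":{"moves":{"type":"array","items":{"type":"array","items":{"type":"array","items":{"type":"number"}}}},"force":{"type":"number"}},"required":["moves"]}

```bash
mkdir -p pics; ls
python3 - <<'E'
from workcell import *
import cv2
s=read_state(); print(s)
for n in ("scene","side","wrist"):
    c=calibration(n); print(n,c)
    cv2.imwrite(f"pics/{n}0.png",snapshot(n)[:,:,::-1])
E
```

```text
pics
{'t': 0.0, 'joints': array([-1.21318852,  0.41190734, -0.0127328 ,  1.59700871,  0.00559524,
        1.13427481, -0.0822053 ]), 'joint_velocities': array([-0.00032823, -0.00182002,  0.00017142,  0.00069293,  0.00133197,
       -0.00126966, -0.0012113 ]), 'joint_efforts': array([ 1.19464701e-03, -5.87931848e+01,  6.42019417e-01, -2.91084749e+01,
       -5.37860685e-02,  1.79958745e-02,  1.17851578e-04]), 'eef_pos': array([0.25799743, 0.56877239, 0.24381875]), 'tool_rot': array([-1.17020110e-04,  2.11281377e-01,  9.77424969e-01, -7.72530662e-04]), 'contact_force': array([0.28468163, 0.60125195, 0.03997025]), 'ft_torque': array([-0.01281324, -0.03032527,  0.02423441]), 'grip_width': 0.996121907712489}
scene {'K': array([[434.10557408,   0.        , 283.18972787],
       [  0.        , 434.10557408, 213.46793069],
       [  0.        ,   0.        ,   1.        ]]), 'R': array([[ 0.84378367,  0.53650746,  0.01374279],
       [ 0.38588913, -0.58870675, -0.71029144],
       [-0.37298618,  0.60463551, -0.70377354]]), 't': array([-0.4551071 , -0.10885374,  1.36857937])}
side {'K': array([[446.65166528,   0.        , 280.4876709 ],
       [  0.        , 446.65166528, 210.0005824 ],
       [  0.        ,   0.        ,   1.        ]]), 'R': array([[ 0.9458812 , -0.32429035, -0.01202205],
       [-0.18970469, -0.522509  , -0.83126198],
       [ 0.26328861,  0.78855571, -0.55575084]]), 't': array([-0.53665435,  0.24396926,  1.1281683 ])}
wrist {'K': array([[343.52647046,   0.        , 275.33719623],
       [  0.        , 343.52647046, 209.90697707],
       [  0.        ,   0.        ,   1.        ]]), 'R': array([[ 0.41290446,  0.91077245, -0.00185759],
       [ 0.8811721 , -0.39896753,  0.25369399],
       [ 0.23031638, -0.10638824, -0.96728275]]), 't': array([-0.62377537, -0.03156241,  0.39022721])}
```

View pics/scene0.png

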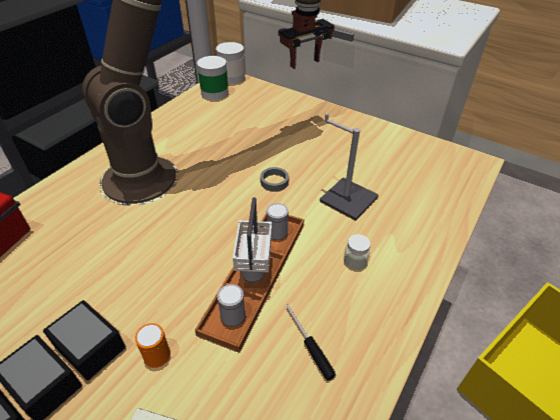

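View pics/side0.png

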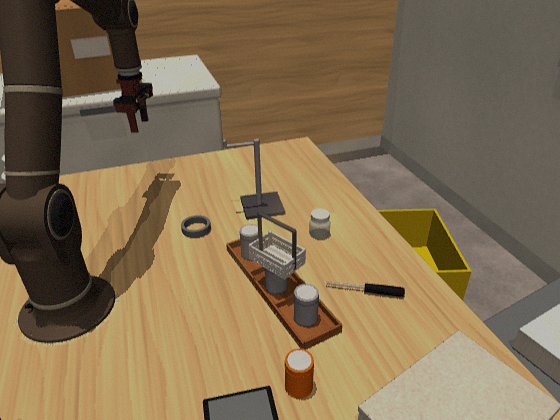

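View pics/wrist0.png

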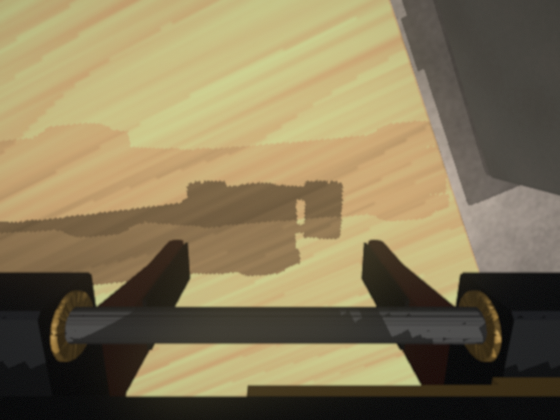

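The scene view shows the rack with tins near (277,222), (253,262) and (231,305), the basket over the middle one, and the hook arm from (327,118) to (355,130). I'll enlarge for measuring.

```bash
cat > h.py <<'E'
import numpy as np, cv2
from workcell import *
def crop(src,x0,y0,x1,y1,k,out,step=10):
    im=cv2.imread(src)[y0:y1,x0:x1]
    im=cv2.resize(im,None,fx=k,fy=k,interpolation=cv2.INTER_CUBIC)
    for x in range((x0//step+1)*step,x1,step):
        cv2.line(im,((x-x0)*k,0),((x-x0)*k,6),(0,0,255),1); 
        if x%(2*step)==0: cv2.putText(im,str(x),((x-x0)*k-10,18),0,.4,(0,0,255),1)
    for y in range((y0//step+1)*step,y1,step):
        cv2.line(im,(0,(y-y0)*k),(6,(y-y0)*k),(0,0,255),1)
        if y%(2*step)==0: cv2.putText(im,str(y),(8,(y-y0)*k+4),0,.4,(0,0,255),1)
    cv2.imwrite(out,im)
def ray(c,px):
    d=c["R"].T@np.linalg.inv(c["K"])@np.array([px[0],px[1],1.]); o=-c["R"].T@c["t"]
    return o,d
def onz(c,px,z):
    o,d=ray(c,px); return o+d*(z-o[2])/d[2]
def proj(c,X):
    p=c["K"]@(c["R"]@np.asarray(X)+c["t"]); return p[:2]/p[2]
def tri(ps):
    A=np.zeros((3,3));b=np.zeros(3)
    for c,px in ps:
        o,d=ray(c,px); d=d/np.linalg.norm(d); P=np.eye(3)-np.outer(d,d); A+=P; b+=P@o
    X=np.linalg.solve(A,b); return X,[np.round(proj(c,X)-px,1) for c,px in ps]
E
python3 - <<'E'
from h import *
crop("pics/scene0.png",190,180,320,350,4,"pics/sc1.png") if 0 else None
crop("pics/scene0.png",190,190,320,350,3,"pics/sc1.png")
crop("pics/scene0.png",300,100,400,225,4,"pics/sc2.png")
crop("pics/side0.png",210,205,350,345,4,"pics/sd1.png")
crop("pics/side0.png",210,125,310,245,4,"pics/sd2.png")
E
```

```text
(no output)
```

View pics/sc1.png

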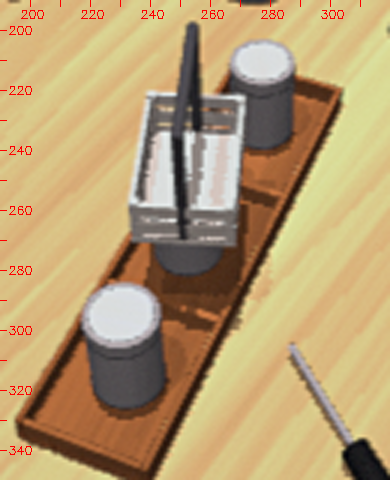

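View pics/sc2.png

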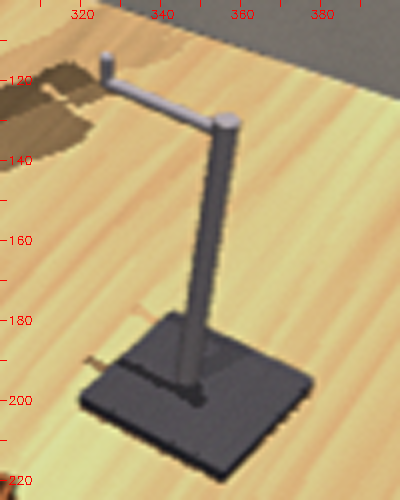

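View pics/sd1.png

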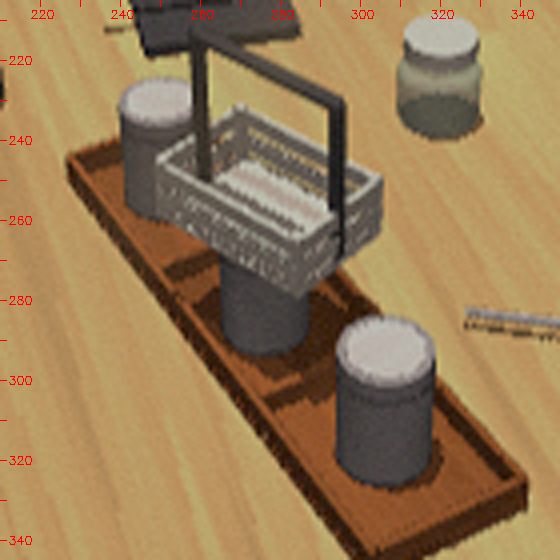

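View pics/sd2.png

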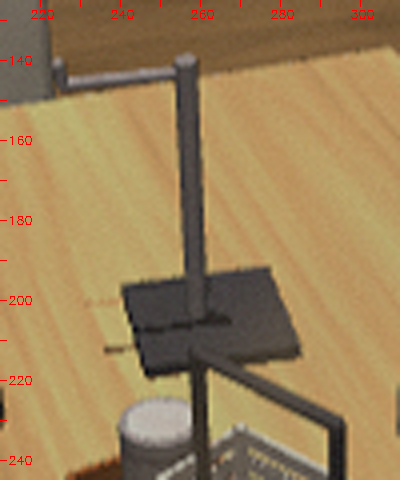

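Run:
```python
from h import *
np.set_printoptions(precision=4,suppress=True)
S=calibration("scene");D=calibration("side")
for n,a,b,z in [("lid1",(277.7,210.7),(249.75,230.25),.091),("lid3",(230.3,294.7),(306.5,292.5),.091),
 ("barN",(254,198.5),(260.75,214.2),.211),("barF",(249,235),(294,230),.211),
 ("tip",(326.5,114),(224.5,140.5),.257),("post",(356.3,130.3),(256.5,140),.246)]:
    X,e=tri([(S,a),(D,b)]); print(n,X,e,onz(S,a,z),onz(D,b,z))
for n,c,p in [("r+x far S",S,(304,220)),("r+x near S",S,(240,347.3)),("r-x near S",S,(196,331.7)),("r-x far D",D,(226.7,244.2)),("r+x near D",D,(341.5,325))]:
    print(n,onz(c,p,.026))
```

```text
lid1 [0.4925 0.0443 0.0865] [array([-0. ,  0.4]), array([-0.2, -0.3])] [0.4942 0.0417 0.091 ] [0.4912 0.0366 0.091 ]
lid3 [ 0.5502 -0.2371  0.0878] [array([-0.1,  0.6]), array([-0.4, -0.5])] [ 0.5508 -0.2374  0.091 ] [ 0.5491 -0.2418  0.091 ]
barN [ 0.4957 -0.0622  0.2109] [array([-0.1,  1.6]), array([-0.8, -1.3])] [ 0.4929 -0.0578  0.211 ] [ 0.4958 -0.0683  0.211 ]
barF [ 0.5495 -0.1564  0.2107] [array([ 0., -0.]), array([0., 0.])] [ 0.5497 -0.1567  0.211 ] [ 0.5493 -0.1566  0.211 ]
tip [0.4909 0.2895 0.2529] [array([-0. ,  0.5]), array([-0.2, -0.4])] [0.4925 0.2859 0.257 ] [0.4891 0.2774 0.257 ]
post [0.5876 0.2775 0.2436] [array([-0. ,  0.4]), array([-0.1, -0.3])] [0.5881 0.2757 0.246 ] [0.586  0.2704 0.246 ]
r+x far S [0.54   0.1067 0.026 ]
r+x near S [ 0.6197 -0.3009  0.026 ]
r-x near S [ 0.5156 -0.3235  0.026 ]
r-x far D [0.4309 0.08   0.026 ]
r+x near D [ 0.6121 -0.306   0.026 ]
```

```bash
cat >> h.py <<'E'
from scipy.spatial.transform import Rotation as Ro
def plan(pts,s=None):
    "pts: (x,y,z TCP, tool-y world angle) ; prints rows from now"
    s=s or read_state(); q=s["tool_rot"]; R0=Ro.from_quat([q[1],q[2],q[3],q[0]])
    for x,y,z,a in pts:
        Y=np.array([np.cos(a),np.sin(a),0]);Z=np.array([0,0,-1.]);X=np.cross(Y,Z)
        R1=Ro.from_matrix(np.stack([X,Y,Z],1))
        d=R0.inv().apply(np.array([x,y,z])-s["eef_pos"])*1000
        r=(R0.inv()*R1).as_rotvec()
        print(np.round(d,1),np.round(r,3))
def st():
    s=read_state(); q=s["tool_rot"]; R0=Ro.from_quat([q[1],q[2],q[3],q[0]]); M=R0.as_matrix()
    print("t",round(s["t"],2),"pos",np.round(s["eef_pos"],4),"yang",round(np.arctan2(M[1,1],M[0,1]),3),"z",np.round(M[:,2],3),"F",np.round(s["contact_force"],2),"M",np.round(s["ft_torque"],3),"w",round(s["grip_width"]*88,1),"q",np.round(s["joints"],2))
E
python3 - <<'E'
from h import *
st()
plan([(.258,.569,.33,1.146),(.42,.2,.33,.8),(.5365,-.133,.31,.519)])
E
```

```text
t 0.15 pos [0.258  0.5689 0.244 ] yang 1.145 z [-0.    -0.001 -1.   ] F [-0.4   0.24 -0.03] M [-0.01  -0.029  0.023] w 87.9 q [-1.21  0.41 -0.01  1.6   0.01  1.13 -0.08]
[  0.1  -0.  -86. ] [-0.001  0.    -0.001]
[-299.9 -269.2  -85.6] [-0.001  0.     0.345]
[-543.5 -524.3  -65.3] [-0.001  0.     0.626]
```

Emit:
move_arm(moves=[[[0,0,-50,0,0,0,1],[0,0,-86,0,0,0,1],[-40,-36,-86,0,0,0.05,1],[-80,-72,-86,0,0,0.1,1],[-120,-108,-86,0,0,0.15,1],[-160,-144,-86,0,0,0.2,1],[-200,-180,-86,0,0,0.25,1],[-240,-216,-86,0,0,0.3,1]]])

```text
t: 1.15
eef_pos: [0.3878, 0.2713, 0.3303]
tool_rot: [-0.0, 0.356, 0.935, -0.001]
contact_force: [1.0, 0.6, -0.2]
grip_width: 1.0
```

Run:
```python
from h import *
st()
plan([(.5365,-.133,.31,.519)])
```

```text
t 1.15 pos [0.3878 0.2713 0.3303] yang 0.843 z [-0.    -0.001 -1.   ] F [ 0.96  0.59 -0.17] M [-0.032 -0.093  0.005] w 88.0 q [-0.89  0.07  0.19  1.83 -0.01  1.24  0.15]
[-379.9 -203.1   20.6] [-0.001  0.     0.324]
```

Emit:
move_arm(moves=[[[-50,-27,0,0,0,0.05,1],[-105,-56,4,0,0,0.1,1],[-160,-86,8,0,0,0.15,1],[-215,-115,12,0,0,0.2,1],[-270,-144,16,0,0,0.25,1],[-325,-174,20,0,0,0.3,0.4],[-380,-203,20.6,0,0,0.324,0.2],[-380,-203,20.6,0,0,0.324,0.2]]])

```text
t: 2.15
eef_pos: [0.5366, -0.1384, 0.3096]
tool_rot: [0.001, 0.505, 0.863, -0.002]
contact_force: [-0.5, 0.1, 0.4]
grip_width: 0.698
```

Run:
```python
from h import *
st()
c=calibration("wrist")
cv2.imwrite("pics/w1.png",snapshot("wrist")[:,:,::-1])
for X in [(.5495,-.1564,.211),(.4957,-.0622,.211),(.5365,-.133,.211)]: print(proj(c,X))
np.save("w1.npy",c,allow_pickle=True)
```

```text
t 2.15 pos [ 0.5366 -0.1384  0.3096] yang 0.511 z [-0.001 -0.004 -1.   ] F [-0.46  0.08  0.45] M [-0.032 -0.012 -0.021] w 61.4 q [-0.32  0.26  0.61  1.71 -0.15  1.22  0.83]
[279.16380487 245.87497045]
[278.42554975  91.14864172]
[279.43660248 210.92987409]
```

View pics/w1.png

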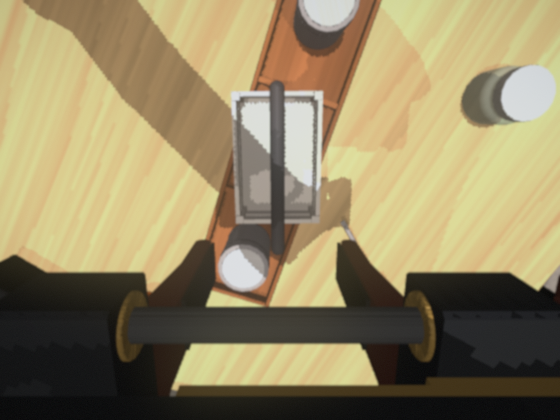

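The bar lies at (277,85)–(278,250), within 2 mm of the prediction. Descending.

Run:
```python
from h import *
plan([(.5365,-.133,.213,.519)])
```

```text
[ 2.   1.5 96.4] [-0.002  0.001 -0.004]
```

Emit:
move_arm(moves=[[[2,1.5,35,0,0,0,0.2],[2,1.5,70,0,0,0,0.1],[2,1.5,96,0,0,0,0],[2,1.5,96,0,0,0,0],[2,1.5,96,0,0,0,-0.5],[2,1.5,96,0,0,0,-1],[2,1.5,96,0,0,0,-1],[2,1.5,96,0,0,0,-1]]], force=45)

```text
t: 3.2
eef_pos: [0.5367, -0.1331, 0.2139]
tool_rot: [0.0, 0.504, 0.864, -0.001]
contact_force: [-1.0, -0.1, 2.1]
grip_width: 0.101
```

Run:
```python
from h import *
st()
```

```text
t 3.2 pos [ 0.5367 -0.1331  0.2139] yang 0.515 z [-0.001 -0.002 -1.   ] F [-1.03 -0.07  2.05] M [-0.141  0.051  0.058] w 8.9 q [-0.29  0.35  0.57  1.84 -0.22  1.02  0.88]
```

Run:
```python
from h import *
plan([(.5367,-.133,.33,.515),(.40,.10,.33,-.123),(.405,.27,.33,-.123)])
```

```text
[-1.000e-01 -2.000e-01 -1.161e+02] [-0.002  0.001  0.   ]
[ 270.    -4.4 -116.5] [-0.001  0.002  0.638]
[ 415.5   83.7 -116.8] [-0.001  0.002  0.638]
```

Emit:
move_arm(moves=[[[0,0,-15,0,0,0,-1],[0,0,-40,0,0,0,-1],[0,0,-65,0,0,0,-1],[0,0,-90,0,0,0,-1],[0,0,-110,0,0,0,-1],[0,0,-116,0,0,0,-1],[0,0,-116,0,0,0,-1],[0,0,-116,0,0,0,-1]]])

```text
t: 4.2
eef_pos: [0.5364, -0.1327, 0.3291]
tool_rot: [-0.0, 0.504, 0.864, -0.001]
contact_force: [-1.4, 0.3, -1.0]
grip_width: 0.103
```

Run:
```python
from h import *
st()
c=calibration("wrist"); cv2.imwrite("pics/w2.png",snapshot("wrist")[:,:,::-1])
im=snapshot("side");cv2.imwrite("pics/sd3.png",im[:,:,::-1])
crop("pics/sd3.png",150,80,370,280,3,"pics/sd3c.png")
plan([(.40,.10,.33,-.123),(.405,.27,.33,-.123)])
```

```text
t 4.2 pos [ 0.5364 -0.1327  0.3291] yang 0.515 z [-0.002 -0.002 -1.   ] F [-1.36  0.31 -0.99] M [-0.061 -0.005  0.015] w 9.1 q [-0.34  0.24  0.61  1.68 -0.14  1.26  0.82]
[269.8  -4.2  -1. ] [-0.003  0.002  0.638]
[415.3  83.9  -1.4] [-0.003  0.002  0.638]
```

View pics/sd3c.png

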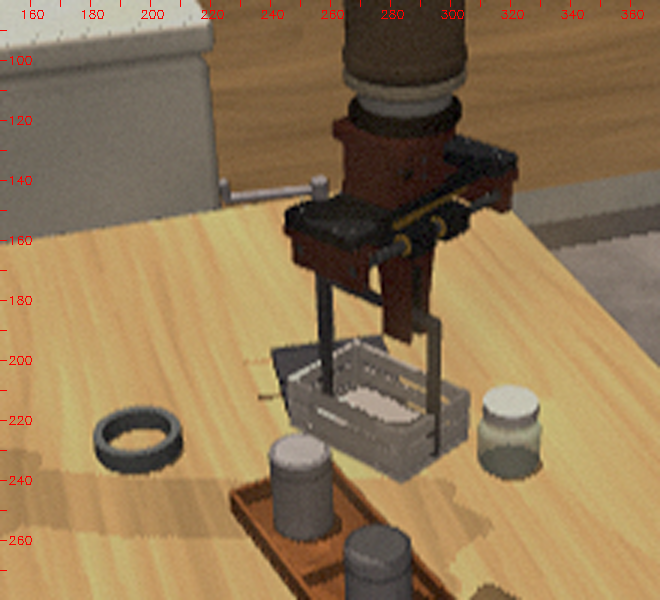

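View pics/w2.png

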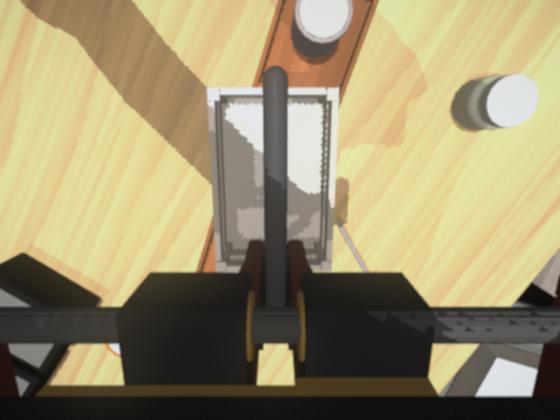

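The basket is held level, free of the middle tin. Moving it round to in front of the hook.

Emit:
move_arm(moves=[[[20,0,0,0,0,0.05,-1],[55,-1,0,0,0,0.14,-1],[95,-2,0,0,0,0.24,-1],[140,-2,0,0,0,0.34,-1],[185,-3,0,0,0,0.44,-1],[225,-4,0,0,0,0.54,-1],[255,-4,0,0,0,0.61,-1],[270,-4,0,0,0,0.638,-1]]])

```text
t: 5.3
eef_pos: [0.399, 0.1016, 0.3287]
tool_rot: [-0.0, 0.749, 0.663, -0.002]
contact_force: [0.1, -0.7, -2.2]
grip_width: 0.099
```

Run:
```python
from h import *
st()
plan([(.41,.27,.33,-.123),(.41,.27,.28,-.123)])
```

```text
t 5.3 pos [0.399  0.1016 0.3287] yang -0.122 z [-0.003 -0.002 -1.   ] F [ 0.08 -0.7  -2.21] M [-0.089  0.031 -0.022] w 8.7 q [-0.77 -0.06  0.39  1.96  0.02  1.24 -0.51]
[168.4  -9.6  -1.7] [-0.003  0.002  0.001]
[168.6  -9.5  48.3] [-0.003  0.002  0.001]
```

Emit:
move_arm(moves=[[[20,-1,0,0,0,0,-1],[60,-3,0,0,0,0,-1],[105,-6,5,0,0,0,-1],[145,-8,20,0,0,0,-1],[165,-9,38,0,0,0,-1],[168,-9.5,48,0,0,0,-1],[168,-9.5,48,0,0,0,-1],[168,-9.5,48,0,0,0,-1]]])

```text
t: 6.3
eef_pos: [0.4104, 0.2684, 0.2809]
tool_rot: [-0.0, 0.75, 0.662, -0.001]
contact_force: [0.1, -1.4, -0.6]
grip_width: 0.102
```

Run:
```python
from h import *
st()
for n in ("scene","side"): cv2.imwrite(f"pics/{n}4.png",snapshot(n)[:,:,::-1])
crop("pics/scene4.png",240,60,400,220,4,"pics/sc4c.png")
crop("pics/side4.png",150,80,310,230,4,"pics/sd4c.png")
```

```text
t 6.3 pos [0.4104 0.2684 0.2809] yang -0.124 z [-0.002 -0.002 -1.   ] F [ 0.12 -1.42 -0.6 ] M [-0.121  0.105  0.026] w 9.0 q [-0.91  0.14  0.26  1.88 -0.04  1.13 -0.76]
```

View pics/sc4c.png

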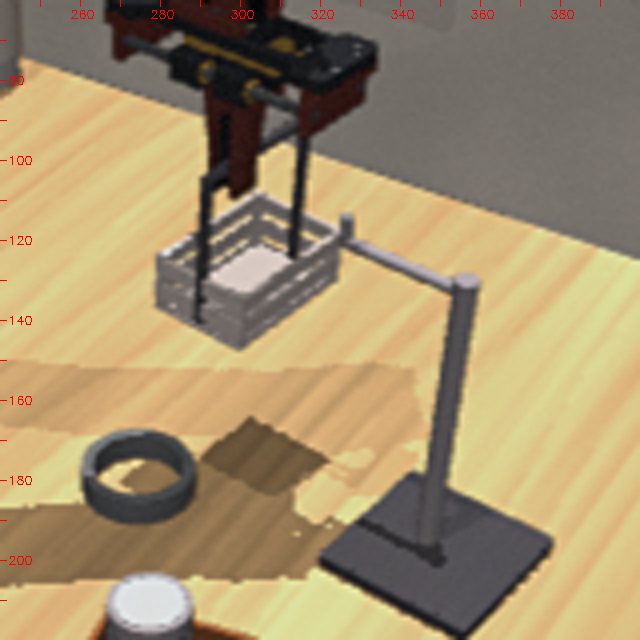

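View pics/sd4c.png

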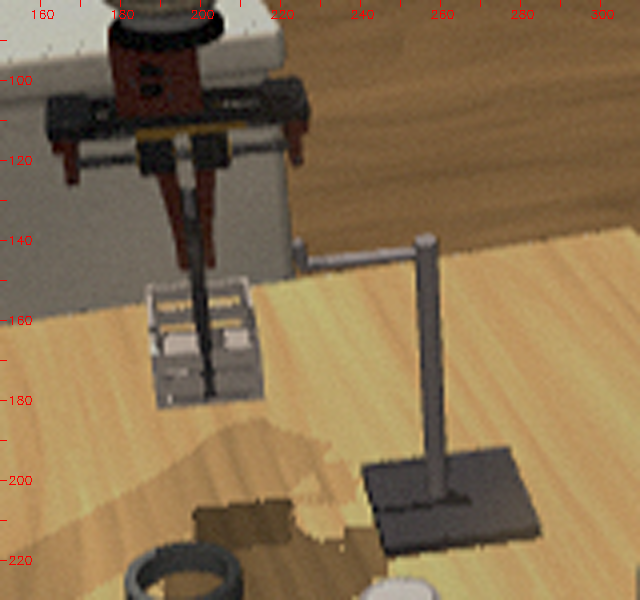

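Run:
```python
from h import *
S=calibration("scene");D=calibration("side")
p=read_state()["eef_pos"]-[0,0,.003]; X=np.array([.124,.992,0])
for e in(-.028,.084): print(proj(S,p+e*X),proj(D,p+e*X))
print(tri([(S,(240+203/4,60+178/4)),(D,(150+207/4,80+378/4))]))
plan([(.5216,.257,.281,-.123),(.5216,.257,.246,-.123)])
```

```text
[291.13288394 105.09375409] [198.49579505 143.0904105 ]
[315.93073007  89.34754425] [196.48247821 127.67266238]
(array([0.39583068, 0.24801502, 0.22213601]), [array([-2.2, 16.1]), array([ -5.3, -14.3])])
[  2.  111.8  -0. ] [-0.002  0.001 -0.001]
[  2.1 111.9  35. ] [-0.002  0.001 -0.001]
```

Emit:
move_arm(moves=[[[0,12,0,0,0,0,-1],[1,35,0,0,0,0,-1],[1,60,0,0,0,0,-1],[2,85,0,0,0,0,-1],[2,103,0,0,0,0,-1],[2,112,0,0,0,0,-1],[2,112,0,0,0,0,-1],[2,112,0,0,0,0,-1]]])

```text
t: 7.4
eef_pos: [0.5211, 0.2572, 0.2809]
tool_rot: [-0.0, 0.749, 0.662, -0.001]
contact_force: [-0.7, 0.2, -2.2]
grip_width: 0.098
```

Run:
```python
from h import *
st()
for n in ("scene","side"): cv2.imwrite(f"pics/{n}5.png",snapshot(n)[:,:,::-1])
crop("pics/scene5.png",260,60,400,200,4,"pics/sc5c.png")
crop("pics/side5.png",170,80,310,220,4,"pics/sd5c.png")
```

```text
t 7.4 pos [0.5211 0.2572 0.2809] yang -0.123 z [-0.002 -0.001 -1.   ] F [-0.68  0.16 -2.23] M [-0.124  0.058 -0.013] w 8.6 q [-0.79  0.31  0.32  1.67 -0.1   1.17 -0.57]
```

View pics/sc5c.png

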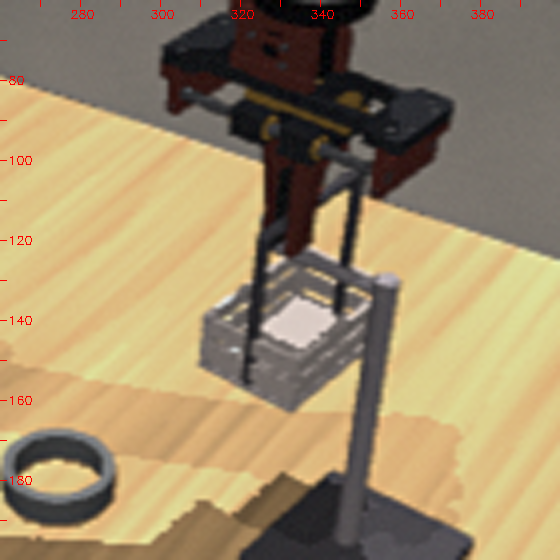

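View pics/sd5c.png

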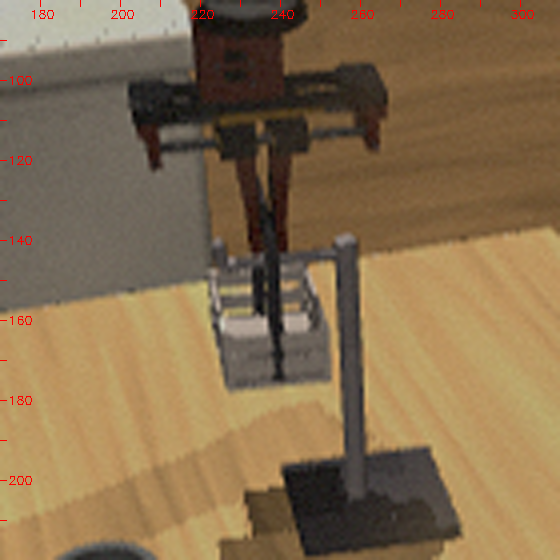

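The bar is above the arm, between tip and post. Lowering.

Emit:
move_arm(moves=[[[0,0,12,0,0,0,-1],[0,0,22,0,0,0,-1],[0,0,29,0,0,0,-1],[0,0,33,0,0,0,-1],[0,0,33,0,0,0,-1],[0,0,33,0,0,0,-1]]])

```text
t: 8.25
eef_pos: [0.5213, 0.2573, 0.2483]
tool_rot: [-0.0, 0.749, 0.662, -0.001]
contact_force: [0.6, 0.2, -1.3]
grip_width: 0.096
```

Run:
```python
from h import *
st()
```

```text
t 8.25 pos [0.5213 0.2573 0.2483] yang -0.123 z [-0.002 -0.    -1.   ] F [ 0.63  0.16 -1.34] M [-0.021  0.104 -0.012] w 8.5 q [-0.78  0.34  0.31  1.72 -0.11  1.11 -0.56]
```

Emit:
move_arm(moves=[[[0,0,1.5,0,0,0,-1],[0,0,1.5,0,0,0,-1],[0,0,1.5,0,0,0,-0.7],[0,0,1.5,0,0,0,-0.6],[0,0,1.5,0,0,0,-0.4],[0,0,1.5,0,0,0,-0.2],[0,0,1.5,0,0,0,0],[0,0,1.5,0,0,0,0]]])

```text
t: 9.25
eef_pos: [0.5213, 0.2573, 0.2468]
tool_rot: [-0.0, 0.749, 0.662, -0.001]
contact_force: [-0.4, -0.2, 0.6]
grip_width: 0.498
```

Run:
```python
from h import *
st()
for n in ("scene","side"): cv2.imwrite(f"pics/{n}6.png",snapshot(n)[:,:,::-1])
crop("pics/scene6.png",260,60,400,200,4,"pics/sc6c.png")
crop("pics/side6.png",170,80,310,220,4,"pics/sd6c.png")
```

```text
t 9.25 pos [0.5213 0.2573 0.2468] yang -0.123 z [-0.002 -0.001 -1.   ] F [-0.43 -0.17  0.64] M [-0.049  0.033  0.032] w 43.8 q [-0.78  0.34  0.31  1.72 -0.11  1.1  -0.56]
```

View pics/sc6c.png

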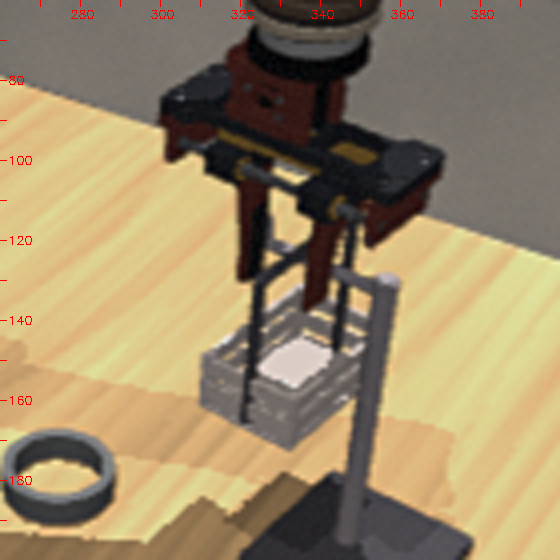

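View pics/sd6c.png

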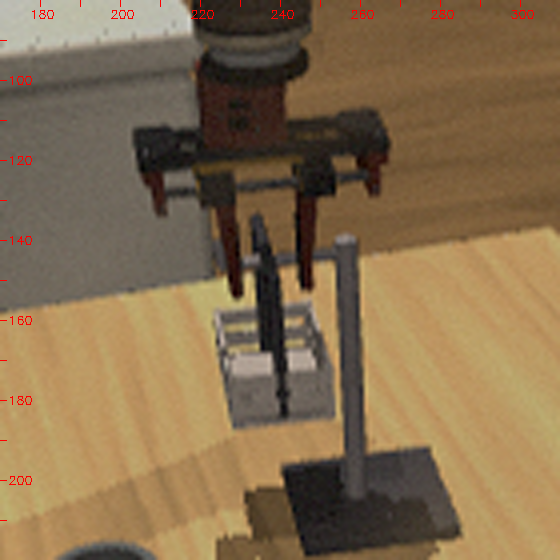

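It hangs level on the arm. Retreating up, then to above the first tin.

Run:
```python
from h import *
plan([(.5213,.2573,.325,-.123),(.493,.040,.22,0)])
```

```text
[ -0.   -0.1 -78.2] [-0.002  0.001 -0.   ]
[-219.1   -1.3   27. ] [-0.002  0.001 -0.123]
```

Emit:
move_arm(moves=[[[0,0,-15,0,0,0,0],[0,0,-40,0,0,0,0],[0,0,-72,0,0,0,0.5],[-30,0,-80,0,0,0,1],[-80,-3,-78,0,0,-0.03,1],[-130,-10,-60,0,0,-0.06,1],[-180,-30,-25,0,0,-0.1,1],[-212,-54,26,0,0,-0.123,1]]])

```text
t: 10.35
eef_pos: [0.4427, 0.0519, 0.2242]
tool_rot: [0.0, 0.708, 0.706, 0.001]
contact_force: [-0.3, -0.8, -0.6]
grip_width: 1.0
```

Run:
```python
from h import *
st()
plan([(.493,.040,.22,0)])
im=cv2.imwrite("pics/sd7.png",snapshot("side")[:,:,::-1])
crop("pics/sd7.png",170,80,310,220,4,"pics/sd7c.png")
```

```text
t 10.35 pos [0.4427 0.0519 0.2242] yang -0.002 z [ 0.001  0.    -1.   ] F [-0.27 -0.85 -0.61] M [-0.071  0.008 -0.005] w 88.0 q [-0.58  0.12  0.4   2.06 -0.06  0.98 -0.16]
[-11.8  50.3   4.3] [ 0.001 -0.    -0.002]
```

View pics/sd7c.png

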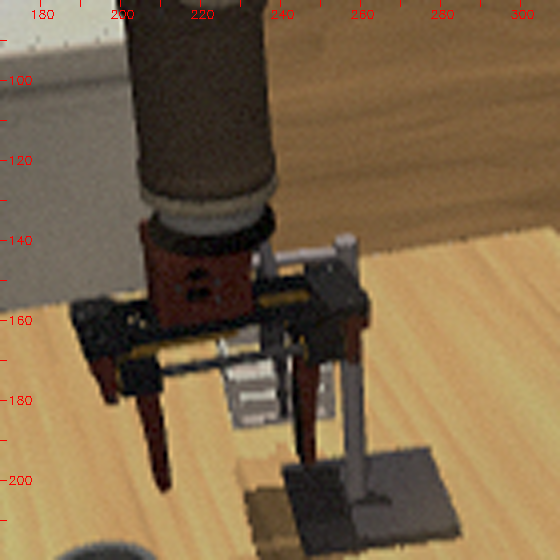

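Emit:
move_arm(moves=[[[-8,30,4,0,0,0,1],[-12,50,4,0,0,0,1],[-12,50,4,0,0,0,1],[-12,50,4,0,0,0,1]]])

```text
t: 10.9
eef_pos: [0.4827, 0.0353, 0.2123]
tool_rot: [-0.004, 0.709, 0.706, -0.006]
contact_force: [1.1, 0.4, -0.5]
grip_width: 1.0
```

Run:
```python
from h import *
st()
c=calibration("wrist"); cv2.imwrite("pics/w8.png",snapshot("wrist")[:,:,::-1])
print(proj(c,(.4935,.0395,.091)))
e=[onz(c,proj(c,(.4935,.0395,.091)),.091)]
import pickle; pickle.dump(c,open("w8.pkl","wb"))
```

```text
t 10.9 pos [0.4827 0.0353 0.2123] yang -0.004 z [-0.014 -0.004 -1.   ] F [ 1.13  0.43 -0.5 ] M [-0.033  0.046  0.03 ] w 88.0 q [-0.53  0.22  0.42  1.98 -0.1   0.98 -0.07]
[291.00984497 203.9862443 ]
```

View pics/w8.png

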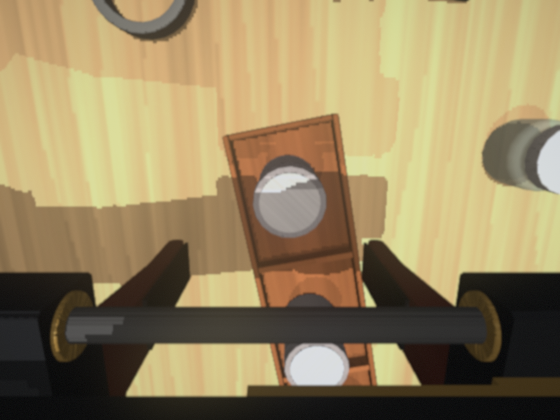

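Run:
```python
from h import *
import pickle
c=pickle.load(open("w8.pkl","rb")); p=onz(c,(290,201.5),.091); print(p)
st()
p2=(p[:2]+np.array([.4935,.0395]))/2; print(p2)
plan([(p2[0],p2[1],.12,0),(p2[0],p2[1],.070,0)])
```

```text
[0.49269548 0.04150372 0.091     ]
t 10.95 pos [0.4827 0.0356 0.2124] yang -0.004 z [-0.014 -0.004 -1.   ] F [-0.1   0.09  0.01] M [-0.088  0.038 -0.018] w 88.1 q [-0.53  0.22  0.42  1.98 -0.1   0.98 -0.07]
[0.49309774 0.04050186]
[ 5.3 11.7 92.2] [-0.014  0.004 -0.004]
[  5.5  12.4 142.2] [-0.014  0.004 -0.004]
```

Emit:
move_arm(moves=[[[3,6,20,-0.007,0,0,1],[5,11,55,-0.014,0.004,-0.004,1],[5,12,90,-0.014,0.004,-0.004,1],[5.5,12.4,120,-0.014,0.004,-0.004,1],[5.5,12.4,138,-0.014,0.004,-0.004,1],[5.5,12.4,142,-0.014,0.004,-0.004,1],[5.5,12.4,142,-0.014,0.004,-0.004,1],[5.5,12.4,142,-0.014,0.004,-0.004,1]]])

```text
t: 11.95
eef_pos: [0.4936, 0.0407, 0.0712]
tool_rot: [0.0, 0.707, 0.707, 0.001]
contact_force: [0.2, 0.2, 0.5]
grip_width: 1.001
```

Run:
```python
from h import *
st()
plan([(.493,.0405,.07,0)])
cv2.imwrite("pics/w9.png",snapshot("wrist")[:,:,::-1])
```

```text
t 11.95 pos [0.4936 0.0407 0.0712] yang 0.0 z [ 0.001  0.001 -1.   ] F [0.24 0.16 0.5 ] M [-0.013  0.089 -0.005] w 88.1 q [-0.46  0.44  0.35  2.09 -0.24  0.65  0.06]
[-0.2 -0.6  1.2] [ 0.001 -0.001  0.   ]
```

View pics/w9.png

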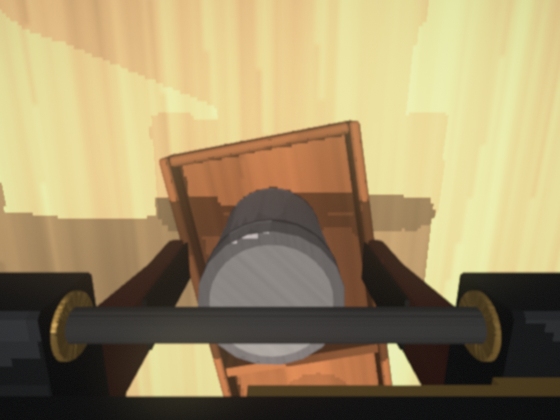

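The tin is centred between the jaws. Closing, then lifting.

Emit:
move_arm(moves=[[[0,0,1,0,0,0,0.5],[0,0,1,0,0,0,0.1],[0,0,1,0,0,0,-0.5],[0,0,1,0,0,0,-0.5],[0,0,-6,0,0,0,-0.5],[0,0,-20,0,0,0,-0.5],[0,0,-34,0,0,0,-0.5],[0,0,-34,0,0,0,-0.5]]], force=50)

```text
t: 13.0
eef_pos: [0.4946, 0.0409, 0.1067]
tool_rot: [0.001, 0.707, 0.707, 0.002]
contact_force: [0.6, 0.5, -2.9]
grip_width: 0.656
```

Run:
```python
from h import *
st()
f=[]
for i in range(10):
    im=snapshot("wrist" if i<9 else "side"); f.append(read_state()["contact_force"])
f=np.array(f);print(f.mean(0),f.std(0))
cv2.imwrite("pics/sd10.png",im[:,:,::-1])
crop("pics/sd10.png",170,100,370,300,3,"pics/sd10c.png")
```

```text
t 13.0 pos [0.4946 0.0409 0.1067] yang 0.0 z [ 0.004  0.002 -1.   ] F [ 0.58  0.47 -2.95] M [-0.007  0.002  0.009] w 57.8 q [-0.48  0.38  0.37  2.07 -0.21  0.72  0.03]
[-0.04725204 -0.02347691 -2.65448168] [0.51819958 0.5298436  0.48989874]
```

View pics/sd10c.png

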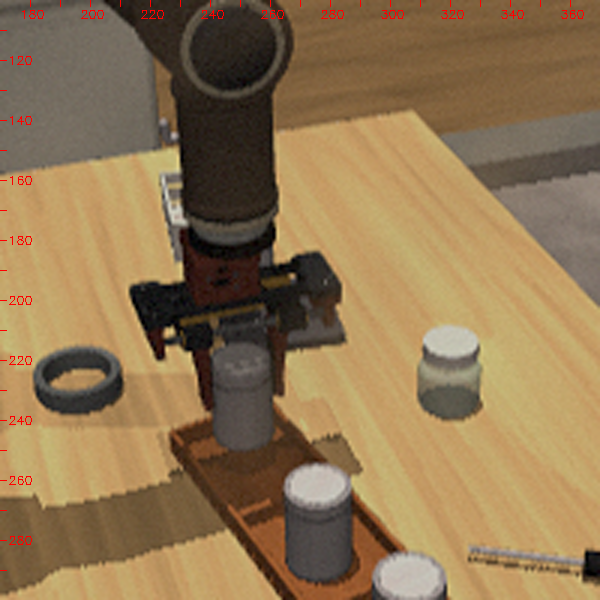

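Tin 1 weighs about 2.65 N (0.27 kg). Setting back.

Run:
```python
from h import *
st()
plan([(.4934,.0407,.0708,0)])
```

```text
t 13.5 pos [0.4935 0.0406 0.1049] yang 0.0 z [ 0.001  0.001 -1.   ] F [-0.22  0.05 -2.63] M [-0.067  0.009 -0.016] w 57.3 q [-0.48  0.38  0.37  2.07 -0.21  0.72  0.03]
[ 0.1 -0.1 34.1] [ 0.001 -0.001  0.   ]
```

Emit:
move_arm(moves=[[[0,0,10,0,0,0,-0.5],[0,0,22,0,0,0,-0.5],[0,0,31,0,0,0,-0.5],[0,0,34,0,0,0,-0.5],[0,0,34.5,0,0,0,-0.5],[0,0,34.5,0,0,0,0.35],[0,0,34.5,0,0,0,0.6],[0,0,34.5,0,0,0,1]]])

```text
t: 14.5
eef_pos: [0.4937, 0.0407, 0.0706]
tool_rot: [0.0, 0.707, 0.707, 0.001]
contact_force: [-0.8, 1.0, -0.2]
grip_width: 0.864
```

Run:
```python
from h import *
st()
S=calibration("scene");D=calibration("side")
for n in ("scene","side"): cv2.imwrite(f"pics/{n}11.png",snapshot(n)[:,:,::-1])
crop("pics/scene11.png",190,190,320,350,3,"pics/sc11c.png")
crop("pics/side11.png",210,205,350,345,4,"pics/sd11c.png")
```

```text
t 14.5 pos [0.4937 0.0407 0.0706] yang 0.0 z [ 0.001  0.001 -1.   ] F [-0.8   1.02 -0.17] M [-0.077  0.084  0.001] w 76.0 q [-0.46  0.44  0.35  2.09 -0.25  0.65  0.06]
```

View pics/sc11c.png

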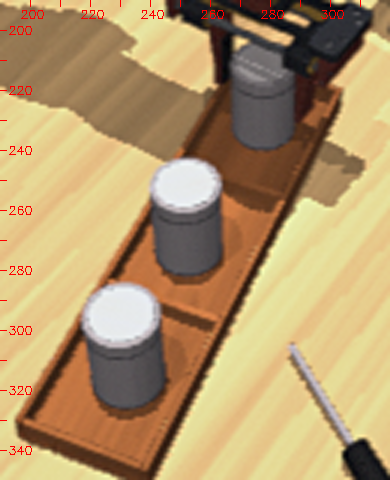

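View pics/sd11c.png

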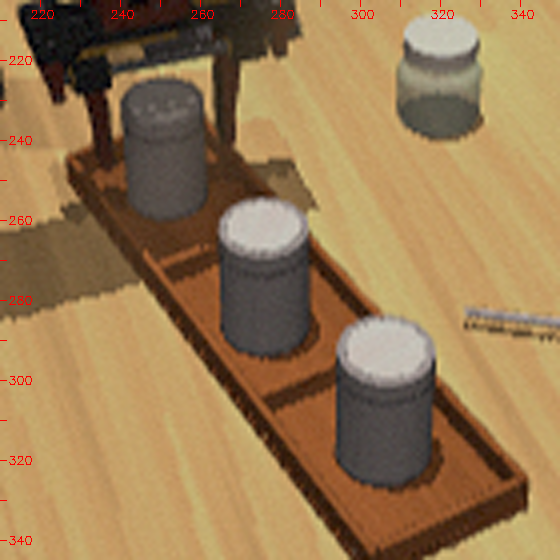

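Tin 1 stands back upright. Tin 2's lid is at scene (252,251.7), side (276,262).

Run:
```python
from h import *
S=calibration("scene");D=calibration("side")
for a,b in [((252,251.7),(276,262)),((230.3,294.7),(306.5,292.5))]:
    print(onz(S,a,.091),onz(D,b,.091),((onz(S,a,.091)+onz(D,b,.091))/2))
plan([(.4935,.0407,.17,0),(.5215,-.098,.17,0)])
```

```text
[ 0.51925576 -0.11052072  0.091     ] [ 0.51694411 -0.11564451  0.091     ] [ 0.51809993 -0.11308262  0.091     ]
[ 0.55083281 -0.2373671   0.091     ] [ 0.54911069 -0.24183865  0.091     ] [ 0.54997175 -0.23960288  0.091     ]
[  0.1  -0.  -99.5] [ 0.001 -0.001  0.   ]
[-138.6   28.   -99.5] [ 0.001 -0.001  0.   ]
```

Emit:
move_arm(moves=[[[0,0,-10,0,0,0,1],[0,0,-45,0,0,0,1],[0,0,-90,0,0,0,1],[-30,5,-130,0,0,0,1],[-75,13,-130,0,0,0,1],[-120,20,-130,0,0,0,1],[-152,25.5,-130,0,0,0,1],[-152,25.5,-130,0,0,0,1]]])

```text
t: 15.6
eef_pos: [0.5189, -0.1144, 0.2012]
tool_rot: [0.001, 0.709, 0.706, 0.001]
contact_force: [-0.8, 0.0, -0.5]
grip_width: 0.997
```

Emit:
move_arm(moves=[[[0,0,0,0,0,0,1],[0,0,0,0,0,0,1]]])

```text
t: 15.85
eef_pos: [0.5189, -0.1133, 0.2014]
tool_rot: [0.001, 0.708, 0.706, 0.001]
contact_force: [-0.1, 0.2, 0.4]
grip_width: 0.999
```

Run:
```python
from h import *
st()
c=calibration("wrist"); cv2.imwrite("pics/w12.png",snapshot("wrist")[:,:,::-1])
print(proj(c,(.519,-.1115,.091)))
import pickle; pickle.dump(c,open("w12.pkl","wb"))
```

```text
t 15.85 pos [ 0.5189 -0.1133  0.2014] yang -0.003 z [ 0.002 -0.    -1.   ] F [-0.14  0.18  0.36] M [-0.098  0.13  -0.007] w 87.9 q [-0.27  0.31  0.49  1.9  -0.18  0.97  0.3 ]
[274.83973499 211.03625806]
```

View pics/w12.png

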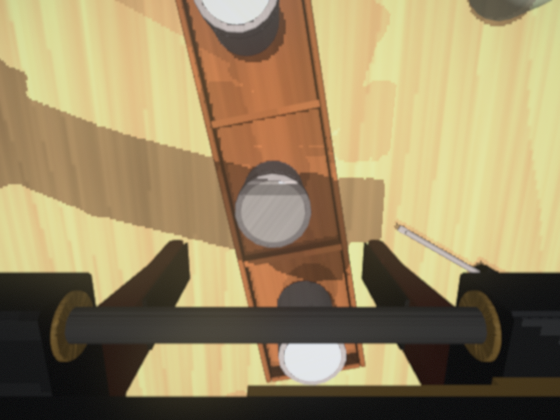

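Lid centre (273,211) agrees with the prediction to under 1 mm.

Run:
```python
from h import *
plan([(.5185,-.1115,.0712,0)])
```

```text
[  1.8  -0.7 130.2] [ 0.002 -0.    -0.003]
```

Emit:
move_arm(moves=[[[1,0,25,0,0,0,1],[1.8,-0.7,60,0,0,0,1],[1.8,-0.7,95,0,0,0,1],[1.8,-0.7,120,0,0,0,1],[1.8,-0.7,130,0,0,0,1],[1.8,-0.7,130,0,0,0,1],[1.8,-0.7,130,0,0,0,0.5],[1.8,-0.7,130,0,0,0,0.3]]])

```text
t: 16.9
eef_pos: [0.5191, -0.1115, 0.0723]
tool_rot: [0.001, 0.708, 0.706, 0.001]
contact_force: [1.2, -0.2, -0.4]
grip_width: 0.813
```

Run:
```python
from h import *
st()
```

```text
t 16.9 pos [ 0.5191 -0.1115  0.0723] yang -0.003 z [ 0.004  0.    -1.   ] F [ 1.19 -0.16 -0.37] M [-0.053  0.044 -0.039] w 71.6 q [-0.2   0.5   0.41  2.01 -0.3   0.69  0.4 ]
```

Emit:
move_arm(moves=[[[0,0,1,0,0,0,0.1],[0,0,1,0,0,0,-0.5],[0,0,1,0,0,0,-0.5],[0,0,-5,0,0,0,-0.5],[0,0,-18,0,0,0,-0.5],[0,0,-33,0,0,0,-0.5],[0,0,-33,0,0,0,-0.5],[0,0,-33,0,0,0,-0.5]]], force=50)

```text
t: 17.9
eef_pos: [0.519, -0.1113, 0.1055]
tool_rot: [0.001, 0.708, 0.706, 0.002]
contact_force: [-0.1, -0.6, -3.0]
grip_width: 0.654
```

Run:
```python
from h import *
st()
f=[]
for i in range(10):
    im=snapshot("wrist" if i<9 else "side"); f.append(read_state()["contact_force"])
f=np.array(f);print(f.mean(0),f.std(0))
cv2.imwrite("pics/sd13.png",im[:,:,::-1])
crop("pics/sd13.png",170,150,370,350,3,"pics/sd13c.png")
st(); plan([(.519,-.1115,.0715,0)])
```

```text
t 17.9 pos [ 0.519  -0.1113  0.1055] yang -0.002 z [ 0.004  0.    -1.   ] F [-0.12 -0.56 -2.96] M [-0.077  0.08   0.05 ] w 57.6 q [-0.22  0.44  0.44  1.99 -0.27  0.76  0.37]
[ 0.14576217 -0.02880353 -3.16083881] [0.45804807 0.69169798 0.54882503]
t 18.4 pos [ 0.519  -0.1115  0.1052] yang -0.003 z [ 0.004  0.    -1.   ] F [ 0.37 -0.21 -3.06] M [-0.021  0.096  0.009] w 57.9 q [-0.22  0.44  0.44  1.99 -0.27  0.76  0.37]
[-0.  -0.1 33.7] [ 0.004 -0.    -0.003]
```

View pics/sd13c.png

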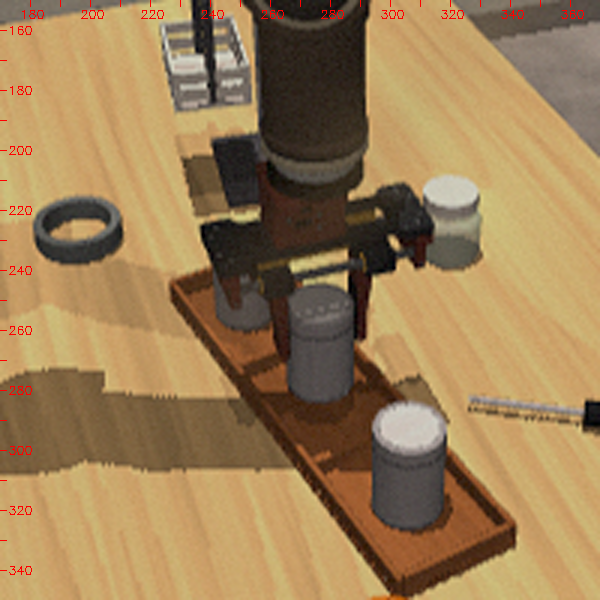

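Tin 2 weighs about 3.2 N. Setting it back.

Emit:
move_arm(moves=[[[0,0,10,0,0,0,-0.5],[0,0,22,0,0,0,-0.5],[0,0,31,0,0,0,-0.5],[0,0,33.5,0,0,0,-0.5],[0,0,34.3,0,0,0,-0.5],[0,0,34.3,0,0,0,0.35],[0,0,34.3,0,0,0,0.6],[0,0,34.3,0,0,0,1]]])

```text
t: 19.4
eef_pos: [0.5194, -0.1116, 0.0708]
tool_rot: [0.001, 0.708, 0.706, 0.001]
contact_force: [0.1, 0.3, -0.1]
grip_width: 0.86
```

Run:
```python
from h import *
st(); plan([(.519,-.1115,.20,0),(.5505,-.238,.20,0)])
```

```text
t 19.4 pos [ 0.5194 -0.1116  0.0708] yang -0.003 z [ 0.004 -0.    -1.   ] F [ 0.05  0.28 -0.1 ] M [-0.108 -0.014  0.027] w 75.6 q [-0.2   0.5   0.41  2.01 -0.31  0.69  0.4 ]
[ 0.000e+00  1.000e-01 -1.292e+02] [ 0.004  0.    -0.003]
[-126.4   32.  -129. ] [ 0.004  0.    -0.003]
```

Emit:
move_arm(moves=[[[0,0,-10,0,0,0,1],[0,0,-45,0,0,0,1],[0,0,-90,0,0,0,1],[-30,7,-129,0,0,0,1],[-70,18,-129,0,0,0,1],[-110,28,-129,0,0,0,1],[-126.4,32,-129,0.004,0,0,1],[-126.4,32,-129,0.004,0,0,1]]])

```text
t: 20.4
eef_pos: [0.5503, -0.2387, 0.2]
tool_rot: [-0.0, 0.709, 0.705, -0.0]
contact_force: [0.4, 1.2, -0.3]
grip_width: 0.998
```

Emit:
move_arm(moves=[[[0,0,0,0,0,0,1],[0,0,0,0,0,0,1]]])

```text
t: 20.65
eef_pos: [0.5504, -0.237, 0.1999]
tool_rot: [-0.0, 0.708, 0.706, -0.0]
contact_force: [1.1, -0.7, 0.3]
grip_width: 1.0
```

Run:
```python
from h import *
st()
c=calibration("wrist"); cv2.imwrite("pics/w14.png",snapshot("wrist")[:,:,::-1])
print(proj(c,(.5505,-.238,.091)))
plan([(.5505,-.238,.0712,0)])
```

```text
t 20.65 pos [ 0.5504 -0.237   0.1999] yang -0.003 z [-0.001  0.001 -1.   ] F [ 1.13 -0.65  0.27] M [-0.081  0.059 -0.07 ] w 88.0 q [-0.05  0.44  0.52  1.74 -0.25  1.03  0.55]
[275.28683974 215.14852426]
[-8.000e-01  1.000e-01  1.288e+02] [-0.    -0.    -0.003]
```

View pics/w14.png

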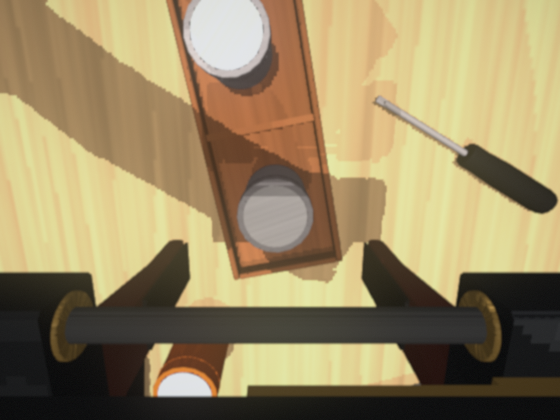

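Lid at (275,215), as predicted. Descending.

Emit:
move_arm(moves=[[[0,0,25,0,0,0,1],[-0.8,0,60,0,0,0,1],[-0.8,0,95,0,0,0,1],[-0.8,0,120,0,0,0,1],[-0.8,0,129,0,0,0,1],[-0.8,0,129,0,0,0,1],[-0.8,0,129,0,0,0,0.5],[-0.8,0,129,0,0,0,0.3]]])

```text
t: 21.7
eef_pos: [0.551, -0.2382, 0.072]
tool_rot: [0.0, 0.708, 0.706, 0.0]
contact_force: [0.2, -0.6, 0.0]
grip_width: 0.813
```

Emit:
move_arm(moves=[[[0,0,1,0,0,0,0.1],[0,0,1,0,0,0,-0.5],[0,0,1,0,0,0,-0.5],[0,0,-5,0,0,0,-0.5],[0,0,-18,0,0,0,-0.5],[0,0,-33,0,0,0,-0.5],[0,0,-33,0,0,0,-0.5],[0,0,-33,0,0,0,-0.5]]], force=55)

```text
t: 22.7
eef_pos: [0.5509, -0.238, 0.1051]
tool_rot: [0.0, 0.708, 0.706, 0.001]
contact_force: [-0.4, -0.4, -7.4]
grip_width: 0.657
```

Run:
```python
from h import *
st()
f=[]
for i in range(10):
    im=snapshot("wrist" if i<9 else "side"); f.append(read_state()["contact_force"])
f=np.array(f);print(f.mean(0),f.std(0))
cv2.imwrite("pics/sd15.png",im[:,:,::-1])
crop("pics/sd15.png",170,150,370,350,3,"pics/sd15c.png")
st()
```

```text
t 22.7 pos [ 0.5509 -0.238   0.1051] yang -0.003 z [ 0.001  0.    -1.   ] F [-0.4  -0.45 -7.36] M [-0.062  0.098  0.034] w 57.8 q [-0.01  0.55  0.47  1.82 -0.32  0.84  0.61]
[ 0.03544967  0.08783403 -7.4822052 ] [0.32562705 0.51075497 0.54084874]
t 23.2 pos [ 0.5508 -0.2382  0.1049] yang -0.003 z [ 0.001 -0.    -1.   ] F [ 0.16 -0.52 -6.2 ] M [-0.057  0.108  0.026] w 57.6 q [-0.01  0.55  0.47  1.82 -0.32  0.84  0.61]
```

View pics/sd15c.png

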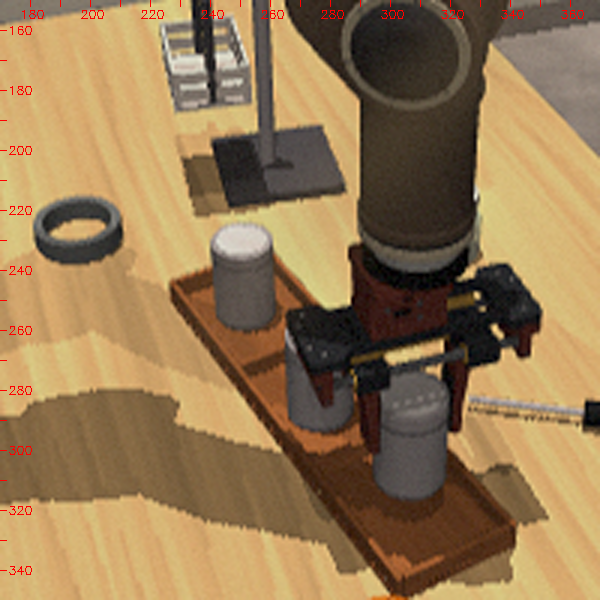

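Tin 3 (7.5 N) is clearly the heaviest. Raising it 90 mm more.

Emit:
move_arm(moves=[[[0,0,-10,0,0,0,-0.5],[0,0,-28,0,0,0,-0.5],[0,0,-48,0,0,0,-0.5],[0,0,-68,0,0,0,-0.5],[0,0,-83,0,0,0,-0.5],[0,0,-90,0,0,0,-0.5],[0,0,-90,0,0,0,-0.5],[0,0,-90,0,0,0,-0.5]]])

```text
t: 24.2
eef_pos: [0.5504, -0.2379, 0.1942]
tool_rot: [-0.0, 0.708, 0.706, 0.0]
contact_force: [-0.5, 0.2, -7.5]
grip_width: 0.652
```

Emit:
move_arm(moves=[[[0,0,0,0,0,0,-0.5],[0,0,0,0,0,0,-0.5],[0,0,0,0,0,0,-0.5],[0,0,0,0,0,0,-0.5]]])

```text
t: 24.7
eef_pos: [0.5504, -0.238, 0.1942]
tool_rot: [-0.0, 0.708, 0.706, 0.0]
contact_force: [-0.9, 0.1, -6.6]
grip_width: 0.655
```

Run:
```python
from h import *
st()
cv2.imwrite("pics/sd16.png",snapshot("side")[:,:,::-1]);cv2.imwrite("pics/sc16.png",snapshot("scene")[:,:,::-1])
crop("pics/sd16.png",170,120,370,320,3,"pics/sd16c.png");crop("pics/sc16.png",190,90,390,290,3,"pics/sc16c.png")
st()
```

```text
t 24.7 pos [ 0.5504 -0.238   0.1942] yang -0.003 z [-0.  0. -1.] F [-0.85  0.08 -6.64] M [-0.04   0.058 -0.022] w 57.7 q [-0.05  0.45  0.52  1.74 -0.25  1.02  0.55]
t 24.8 pos [ 0.5504 -0.238   0.1942] yang -0.003 z [-0.  0. -1.] F [-0.87  0.29 -7.36] M [-0.031  0.074 -0.022] w 57.5 q [-0.05  0.45  0.52  1.74 -0.25  1.02  0.55]
```

View pics/sd16c.png

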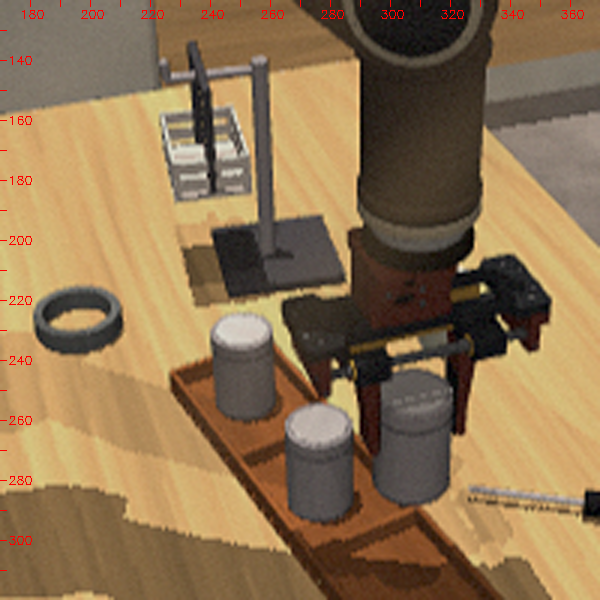

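View pics/sc16c.png

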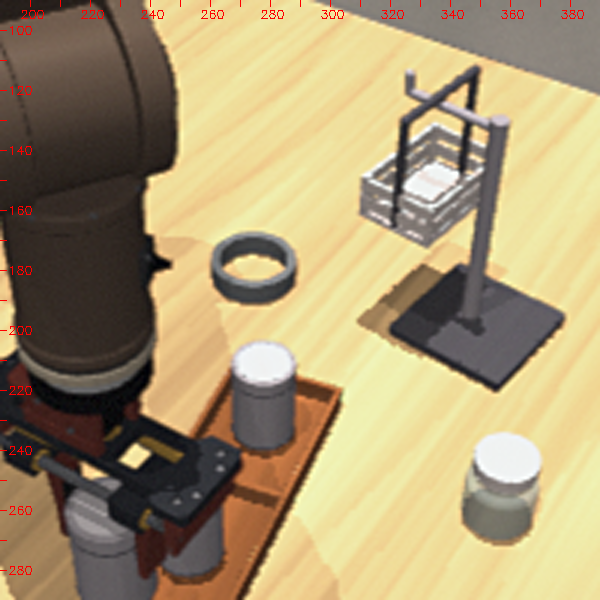

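The basket hangs level, tins 1 and 2 stand upright in their places, and tin 3 is held upright and still with its underside near 0.13 m.

Run:
```python
from workcell import *
print(hand_in())
```

```text
the job is handed in; nothing more can be done
None
```

The job is handed in. The basket hangs by its bar on the hook, all three tins were hefted in order, and the arm is holding up the heaviest. It took about 25 s of the 72 s allowed.

| Tin | Weight read at the wrist | Mass | Where it is now |
|---|---|---|---|
| Nearest the hook stand | about 2.7 N | 0.27 kg | set back upright in its compartment |
| Middle | about 3.2 N | 0.32 kg | set back upright in its compartment |
| Farthest | about 7.5 N | 0.76 kg | held up in the gripper at 55 N |

- **Held tin:** the arm was at rest in the last reading, with the tool vertical. From the gripper's height, the tin's underside is about 129 mm above the bench, against the 95 mm required.
- **Last camera pictures:** the basket hung level and clear of the fingers, and the first two tins stood upright on the rack. The jar and tape roll looked untouched. The screwdriver was only partly in view, and the arm never went near it.
- **Measurement quality:** nothing failed. The two fixed cameras differed by a few millimetres on some points. For the tins, the wrist camera settled their positions to within about 3 mm. Single force readings scattered by about 0.5 N, so the weights above are averages of ten readings.

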